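# Open the push-and-turn bottle in its bench holder

## Task

Lift the closed square bottle into the square pocket of the raised holder, fully down and upright, so that it cannot turn; then press its black safety cap down, twist it anticlockwise until it comes free and lift it straight off. Finish still holding the cap: upright and still in the gripper, over the bottle, with about 8 cm between it and the bottle's mouth, the bottle staying seated in the holder. Leave everything else on the bench where it is.

Things in the scene. Friction and masses are not known exactly. Their poses are not given: they have to be found in the camera images.
- bottle: the loose grey square bottle, about 0.35 kg, upright, closed by the black cap: body 58 x 58 mm (sides along its x and y), 85 mm high, then a shoulder narrowing to the 24 mm neck at 97 mm. Origin at the centre of its underside, z up. It can be lifted and carried by its locked cap. It fits the pocket any of the four ways round.
- mouth (a point): the centre of the bottle's mouth, the top of its neck, 131 mm above the bottle's underside (inside the closed cap). A cap twisted hard against its stop binds on the neck: ease it back a little before lifting.
- cap: the bottle's black, round, ribbed safety cap, 46 mm across, 32 mm high, about 40 g, a separate part. Origin at the centre of its open lower rim, z up its axis. Locked at the start, its x along the bottle's x: the rim is then 112 mm above the bottle's underside, with 15 mm free between rim and shoulder.
- cap_top (a point): centre of the cap's flat top, 144 mm above the bottle's underside when locked. A spring resists pressing: 5 N at first, 8 N at 4 mm, bottoming at 6 mm. Press at least 4 mm and, pressed, turn anticlockwise from above (+yaw): free to lift straight off at 50 to 75 degrees (62 is the middle, a stop ends the turn at 76). Unpressed it turns 4 degrees only; let go half-way it catches again.
- holder: the grey steel holder fixed to the bench: a 100 mm square foot, a 36 mm column and on it a shallow open square pocket, 62 x 62 mm inside (sides along its x and y): 2 mm to spare each side of the bottle. Pocket walls straight from 60 to 82 mm above the bench, then lips flaring out at 45 degrees to 90 mm height, 41 mm from the centre. Origin at the centre of the foot's underside.
- seat (a point): the centre of the pocket's floor, 60 mm above the bench, axes as the holder's: the bottle's origin belongs here. In the pocket the bottle can still turn some 4 degrees either way.
- jar: a round, plain screw-top jar, 66 mm across and 92 mm high, standing; origin at the centre of its underside. Bystander.
- coupling: an orange pipe coupling: an upright open tube 48 mm across, 45 mm high; origin at the centre of its underside. Bystander.
- elbow: an orange pipe elbow, one end standing on the bench, the other pointing level along its +x for 42 mm; 41 mm across, 66 mm high; origin at the centre of its underside. Bystander.
- screwdriver: a screwdriver lying along its x axis, about 35 mm high at most. Bystander.
- wrench: a steel wrench lying along its x axis. Bystander.
- can: a round metal can, 72 mm across, 100 mm high, standing; origin at the centre of its underside. Bystander.
- carton: a small cardboard carton, 90 x 60 x 50 mm high; origin at the centre of its underside. Bystander.
Not all that is in view belongs to the job. What is shaped like the holder but pink or turquoise is not meant.

How it is judged:
On the way, in this order (a step that is already met when the one before it is completed fails the run):
1. the bottle stands in the holder's pocket with its cap still on (x of bottle in the frame of seat between -0.005 and 0.005 m and y of bottle in the frame of seat between -0.005 and 0.005 m and z of bottle in the frame of seat below 0.003 m and angle between bottle's own z axis and vertical below 0.06 rad and z of cap in the frame of bottle below 0.116 m and horizontal distance between cap and bottle below 0.01 m), for 0.2 s.
2. the cap has come off upward while the bottle stays in the pocket (x of bottle in the frame of seat between -0.005 and 0.005 m and y of bottle in the frame of seat between -0.005 and 0.005 m and z of bottle in the frame of seat below 0.003 m and angle between bottle's own z axis and vertical below 0.06 rad and z of cap in the frame of bottle above 0.14 m), for 0.1 s.
At the end, for the whole second after the job is handed in: Bottle in the pocket (5 mm sideways, 3 mm in height, 3 degrees); cap held by the fingers (over 1 N), not touching the bottle, upright within 17 degrees, under 30 mm/s, within 35 mm of the bottle's axis, its rim 40 to 130 mm above the bottle's mouth (x of bottle in the frame of seat between -0.005 and 0.005 m and y of bottle in the frame of seat between -0.005 and 0.005 m and z of bottle in the frame of seat below 0.003 m and angle between bottle's own z axis and vertical below 0.06 rad and z of cap in the frame of bottle between 0.171 and 0.261 m and horizontal distance between cap and bottle below 0.035 m and angle between cap's own z axis and vertical below 0.3 rad and contact force between the fingers and cap above 1 N and contact force between cap and bottle below 0.1 N and linear speed of cap below 0.03 m/s); the arm keeps its last pose, push and grip.
It fails at once if the jar, can, coupling or elbow is moved over 30 mm or tipped (distance of any of jar, can, coupling, elbow from where it was at the start of the episode above 0.03 m or angle between any of jar, can, coupling, elbow's own z axis and vertical above 0.5 rad).
It fails at once if the screwdriver, wrench or carton is moved over 30 mm (distance of any of screwdriver, wrench, carton from where it was at the start of the episode above 0.03 m).
It also fails if it takes over 48 s, if anything falls off the work surface, if the arm or the gripper's body presses on something with over 40 N, if the wrist force passes 120 N, or if a joint passes its speed limit or range.

## Robot

A 7-joint arm with a two-finger parallel gripper is mounted at the origin on the work surface. World frame = base frame: x ahead of the robot, y to its left, z up, the work surface at z = 0. Lengths are in m, angles in rad, forces in N, time in s.
With the tool pointing down it reaches from about 0.4 to 0.9 m from the base axis. Payload 5.5 kg.
Tool frame: the origin (TCP) lies between the finger pads; the fingertips stand 17 mm ahead of it and the grasp point (between the pads) lies 2 mm behind it (ctrl.tip_extent is the distance from the TCP to the fingertips, in m); x points along the fingers, z is the direction in which the jaws open and shut, and the axes are right-handed (so a half turn about x gives the same grasp; the last joint's range is limited). The gripper opens to 92 mm and grips with 3 to 60 N. Pads are 19 mm wide; open, the fingers measure 130 mm over their backs; the gripper's body (75 mm by 190 mm) begins 47 mm behind the grasp point.
Start: joints at [-1.086, 0.501, -0.427, 1.55, 0.221, 1.138, -0.21], TCP at [0.143, 0.634, 0.244] pointing down, gripper open.
Joint ranges: [-2.88, 2.88], [-0.31, 2.03], [-1.54, 1.56], [0.2, 2.42], [-1.41, 4.55], [0.19, 2.02], [-2.57, 2.57]. Speed limits (rad/s): [2.57, 2.57, 3.14, 3.14, 3.14, 3.14, 3.14].

## Interface

Orientations are given as a unit quaternion [w, x, y, z].
In Python, from rig import ctrl gives the robot as it stands. The module is installed in compiled form; this text tells all that it offers.
- The arm moves only by the tool servo_tool, never from a script. Its argument "commands" is a list of rows, each an object with "dr": the turn, a rotation vector about the world's x, y, z in degrees, a list of three; "offset": the shift along the world's x, y, z in cm, a list of three; "grip": the opening in per cent of the stroke, from 0 (shut) to 100 (fully open). A call has 1 to 12 rows; each row is the pose to reach, as a shift and turn from the pose commanded when the call began; what a row does not reach only later rows make up. A row lasts 1/8 s, in which the tool goes at most 62.5 mm and 10.7 degrees, less where a joint would pass 70% of its speed; a pose out of reach is approached as far as the arm can. A call with a gripper value outside its range is refused whole. The fingers move at their own pace and stop on an object; "force" is the grip in N (left out, the last holds). Time passes only in rows, so rows that repeat a pose let the fingers close. It gives the time, the measured TCP pose, the force and the opening at its end, in the units of the state.
- ctrl.get_state(): the state, without advancing time (a new reading comes with each control period).
- ctrl.grab_frame(name): name is "scene" or "side" or "wrist"; returns (picture, depth): 420x560x3 uint8, red, green, blue; 420x560 float32, m along the optical axis (not along the pixel's ray), 0 where there is no reading.
- ctrl.calibration(name): a dict with "mtx" (3x3 intrinsics, pixels), "R" (3x3) and "t" (3): a world point X has camera coordinates R X + t; the wrist camera has in their place "T_tool_cam" (4x4, takes a point from camera to tool coordinates, whose origin is the TCP and whose axes are the tool frame's). Camera axes: x right, y down, z forward; pixel columns grow to the right and rows downward; lengths in m; the calibration is good to about 2 mm. A picture is of the moment at which its call begins: read the wrist's pose just before it. calibration takes no time and is no camera call.
- ctrl.hand_in(): hands the job in, once; it reports no verdict.
The state is a dict: "t": time; "joint_positions": joint angles; "joint_velocities": joint speeds; "effort": joint torques, N m; "ee_pos": TCP position; "orientation": TCP orientation; "force": force on the tool from outside, world axes, zero at the start; "wrist_torque": the same for the moment, N m; "opening": finger opening in m.
Only numpy, scipy, OpenCV 4.12 (cv2) and the standard library are available. Lean on these libraries where they do the work, as an engineer would, in place of code of your own. Each camera call takes 0.05 s, during which the arm holds its last target. There are 200 camera calls.

## Working session

There is one attempt and no reset: what is moved stays moved. The work goes in short steps, Python scripts to look and compute and a tool call to move; the robot and the scene stay as the last step left them, time stands still between calls to the robot, and variables do not carry over. Pictures are saved under pics/ and viewed, about 8 in all and at most 12, crops included, and the job is handed in when it is done.

Besides the shell and the picture viewer there is one more tool, called after ">>>" as name(argument=value, ...) on one line, values as JSON. servo_tool: Moves the arm, as the interface text tells. Its arguments: {"type":"object","properties":{"commands":{"type":"array"},"force":{"type":"number"}},"required":["commands"]}

```bash
mkdir -p pics; cat > h.py <<'E'
import numpy as np, cv2
from rig import ctrl
from scipy.spatial.transform import Rotation as Ro
def grab(name):
    s=ctrl.get_state(); p,d=ctrl.grab_frame(name); c=ctrl.calibration(name)
    K=np.array(c["mtx"])
    if name=="wrist":
        q=np.array(s["orientation"]); A=np.eye(4); A[:3,:3]=Ro.from_quat(q[[1,2,3,0]]).as_matrix(); A[:3,3]=s["ee_pos"]
        T=A@np.array(c["T_tool_cam"])
    else:
        R=np.array(c["R"]); t=np.array(c["t"]); T=np.eye(4); T[:3,:3]=R.T; T[:3,3]=-R.T@t
    v,u=np.mgrid[:d.shape[0],:d.shape[1]]
    P=np.stack([(u-K[0,2])/K[0,0]*d,(v-K[1,2])/K[1,1]*d,d],-1)@T[:3,:3].T+T[:3,3]
    P[d==0]=np.nan
    return p,d,P
def save(n,p): cv2.imwrite(f"pics/{n}.png",cv2.cvtColor(p,cv2.COLOR_RGB2BGR))
E
python3 - <<'E'
from h import *
for n in ("scene","side","wrist"):
    p,d,P=grab(n); np.savez(n,p=p,P=P); save(n,p)
a=cv2.imread("pics/scene.png")
s=ctrl.get_state(); print(s)
E
```

```text
{'t': 0.15, 'joint_positions': array([-1.08582028,  0.50165121, -0.42685298,  1.55118825,  0.22082603,
        1.13829681, -0.21032061]), 'joint_velocities': array([ 0.0009193 , -0.00251319,  0.00141722, -0.00397109,  0.00102028,
       -0.00082831,  0.00091657]), 'effort': array([-6.88271030e-03, -5.67105246e+01, -5.82507893e+00, -2.79451883e+01,
       -6.85727480e-02,  2.65272445e-02,  1.11775407e-04]), 'ee_pos': array([0.14288956, 0.63358319, 0.242916  ]), 'orientation': array([ 0.55182722, -0.4419258 ,  0.55267074,  0.44129735]), 'force': array([ 0.30145197, -0.25454348,  0.98559695]), 'wrist_torque': array([-0.03488094, -0.01046744, -0.06781279]), 'opening': 0.09206707126184101}
```

View pics/scene.png

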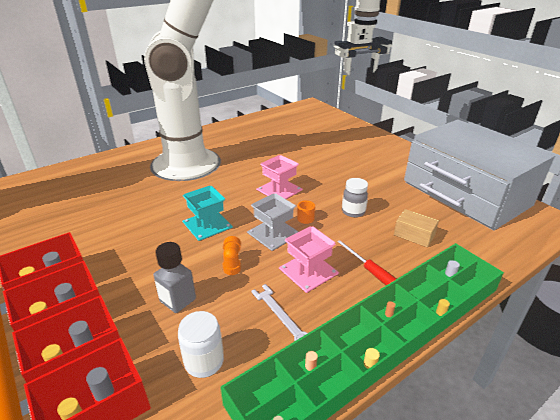

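View pics/side.png

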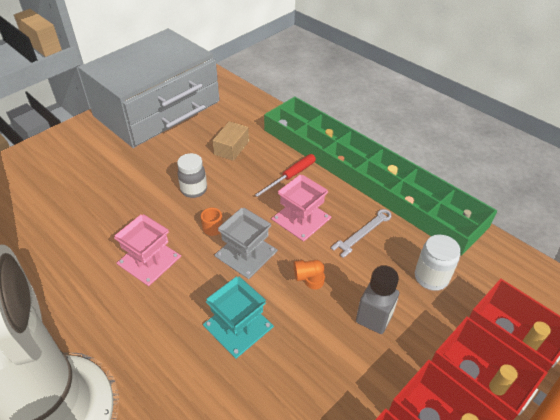

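Candidates in the scene view: the grey holder at (273,220), versus pink at (279,175) and (309,255) and turquoise at (205,210). The bottle with the black square-shouldered body is at (172,280), versus the round jar (355,197) and the can (201,343). In the side view the holder is at (245,240) and the bottle at (378,300). I choose the grey holder and the black-capped square bottle.

```bash
python3 - <<'E'
from h import *
D={n:np.load(n+".npz") for n in("scene","side")}
for n,(u,v),(bu,bv) in (("scene",(273,220),(172,258)),("side",(245,228),(383,280))):
    P=D[n]["P"]; p=D[n]["p"].astype(int)
    print(n, P[v,u],P[bv,bu])
pts={}
for obj in("holder","cap","body"):
  allp=[]
  for n,h,b in (("scene",(273,212),(170,255)),("side",(245,232),(383,282))):
    P=D[n]["P"]; p=D[n]["p"].astype(int)
    sat=p.max(2)-p.min(2)
    c=P[h[1],h[0]] if obj=="holder" else P[b[1],b[0]]
    near=np.linalg.norm(P[...,:2]-c[:2],axis=2)<(0.075 if obj=="holder" else 0.06)
    z=P[...,2]
    if obj=="holder": m=near&(sat<30)&(z>0.08)&(z<.1)
    elif obj=="cap": m=near&(z>.138)&(z<.155)
    else: m=near&(z>.02)&(z<.08)&(sat<40)
    q=P[m]; r=cv2.minAreaRect(q[:,:2].astype(np.float32)*1000)
    print(obj,n,len(q),q.min(0).round(4),q.max(0).round(4),r); allp.append(q)
  q=np.vstack(allp); print(obj,"both",cv2.minAreaRect(q[:,:2].astype(np.float32)*1000), cv2.minEnclosingCircle(q[:,:2].astype(np.float32)*1000))
a=cv2.imread("pics/side.png"); 
x=np.hstack([cv2.resize(a[190:280,200:300],(400,360),interpolation=2),cv2.resize(a[250:340,330:430],(400,360),interpolation=2)])
cv2.imwrite("pics/crop1.png",x)
# other objects: heights near
P=D["side"]["P"]
for nm,u,v in(("elbow",308,268),("coupl",210,215),("pink",302,190),("can",440,243),("wrench",362,232),("teal",235,300),("jar",190,162),("pink2",143,232)): print(nm,P[v,u].round(3))
E
```

```text
scene [ 0.51886989 -0.002158    0.07713473] [ 0.57448536 -0.27525569  0.13737264]
side [0.49747307 0.03810441 0.06031236] [ 0.54034791 -0.27916389  0.14528936]
holder scene 350 [ 0.4389 -0.022   0.08  ] [0.5276 0.0661 0.0936] ((482.9380798339844, 22.046096801757812), (83.34685516357422, 83.31028747558594), 7.99274206161499)
holder side 544 [ 0.437  -0.0219  0.0801] [0.5262 0.0664 0.0944] ((481.92041015625, 21.953872680664062), (84.71345520019531, 83.84602355957031), 5.6294450759887695)
holder both ((482.34075927734375, 21.780139923095703), (86.09292602539062, 83.81134033203125), 6.193170547485352) ((482.5308532714844, 22.03696060180664), 54.870025634765625)
cap scene 350 [ 0.529  -0.2984  0.1381] [ 0.5764 -0.2513  0.1474] ((552.8944091796875, -275.6361999511719), (46.342864990234375, 44.69390106201172), 27.39451789855957)
cap side 480 [ 0.5286 -0.2985  0.1382] [ 0.5755 -0.2513  0.1483] ((551.4191284179688, -275.17730712890625), (46.132606506347656, 46.013004302978516), 21.30247688293457)
cap both ((552.1583862304688, -275.0505065917969), (47.602256774902344, 46.313873291015625), 21.302474975585938) ((552.5698852539062, -275.08111572265625), 24.617406845092773)
body scene 777 [ 0.5382 -0.3097  0.0201] [ 0.5886 -0.2417  0.0799] ((571.210205078125, -283.1265563964844), (74.04788208007812, 38.102622985839844), 64.49402618408203)
body side 624 [ 0.5173 -0.3088  0.0201] [ 0.5805 -0.2512  0.08  ] ((539.2936401367188, -288.82421875), (39.787757873535156, 74.34058380126953), 50.581298828125)
body both ((552.3447875976562, -275.4824523925781), (62.683502197265625, 60.79866409301758), 14.375487327575684) ((552.6263427734375, -274.93377685546875), 39.3686408996582)
elbow [ 0.515 -0.13   0.061]
coupl [0.488 0.149 0.023]
pink [0.669 0.031 0.061]
can [ 0.724 -0.288  0.099]
wrench [ 0.704 -0.123  0.012]
teal [ 0.36  -0.084  0.061]
jar [0.525 0.257 0.094]
pink2 [0.333 0.181 0.063]
```

View pics/crop1.png

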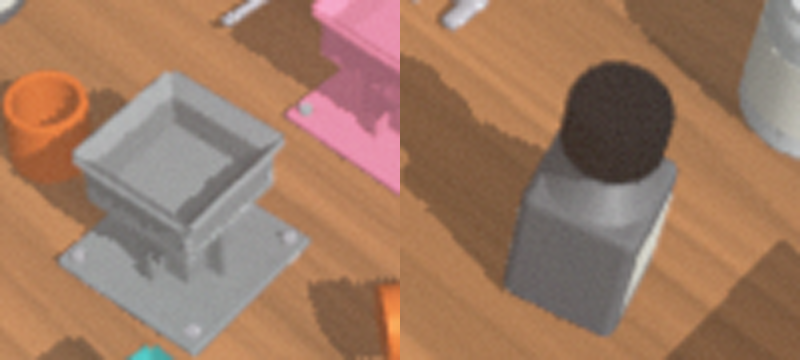

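The crops show the open grey pocket (with the orange coupling close by to its left) and the square-bodied, black-capped bottle, standing upright. The choice is confirmed. Now moving over towards the bottle.

>>> servo_tool(commands=[{"offset":[6,-3,3],"dr":[0,0,-6]},{"offset":[12,-7,5],"dr":[0,0,-12]},{"offset":[18,-11,5],"dr":[0,0,-18]},{"offset":[24,-15,5],"dr":[0,0,-24]},{"offset":[30,-19,5],"dr":[0,0,-30]},{"offset":[34,-23,5],"dr":[0,0,-35]},{"offset":[36,-28,5],"dr":[0,0,-40]},{"offset":[38,-33,5],"dr":[0,0,-45]},{"offset":[39,-39,5],"dr":[0,0,-50]},{"offset":[40,-45,5],"dr":[0,0,-55]},{"offset":[41,-51,5],"dr":[0,0,-60]},{"offset":[42,-57,5],"dr":[0,0,-65]}])

```text
invalid input at $.commands[0]: expected keys dr, offset, grip
```

```bash
python3 -c "
from h import *
s=ctrl.get_state();print(s['t'],s['ee_pos'],s['joint_positions'].round(2),s['orientation'])"
```

```text
0.15 [0.14288956 0.63358319 0.242916  ] [-1.09  0.5  -0.43  1.55  0.22  1.14 -0.21] [ 0.55182722 -0.4419258   0.55267074  0.44129735]
```

>>> servo_tool(commands=[{"offset":[6,-3,3],"dr":[0,0,-6],"grip":100},{"offset":[12,-7,5],"dr":[0,0,-12],"grip":100},{"offset":[18,-11,5],"dr":[0,0,-18],"grip":100},{"offset":[24,-15,5],"dr":[0,0,-24],"grip":100},{"offset":[30,-19,5],"dr":[0,0,-30],"grip":100},{"offset":[34,-23,5],"dr":[0,0,-35],"grip":100},{"offset":[36,-28,5],"dr":[0,0,-40],"grip":100},{"offset":[38,-33,5],"dr":[0,0,-45],"grip":100},{"offset":[39,-39,5],"dr":[0,0,-50],"grip":100},{"offset":[40,-45,5],"dr":[0,0,-55],"grip":100},{"offset":[41,-51,5],"dr":[0,0,-60],"grip":100},{"offset":[42,-57,5],"dr":[0,0,-65],"grip":100}])

```text
t: 1.65
ee_pos: [0.5602, 0.0782, 0.2936]
orientation: [0.703, -0.075, 0.703, 0.075]
force: [1.1, 0.1, 0.0]
opening: 0.092
```

```bash
python3 -c "
from h import *
s=ctrl.get_state();print(s['t'],s['ee_pos'],s['joint_positions'].round(2),s['orientation'])"
```

```text
1.65 [0.56018169 0.07822987 0.29362005] [-0.21  0.27  0.03  1.72 -0.01  1.15  0.03] [ 0.70313174 -0.07474635  0.70315115  0.07481442]
```

```bash
python3 - <<'E'
from h import *
p,d,P=grab("wrist"); np.savez("w1",p=p,P=P); save("w1",p)
E
```

>>> servo_tool(commands=[{"offset":[0,-6,1],"dr":[0,0,-8],"grip":100},{"offset":[0,-12,1],"dr":[0,0,-16],"grip":100},{"offset":[0,-18,1],"dr":[0,0,-24],"grip":100},{"offset":[0,-24,1],"dr":[0,0,-30],"grip":100},{"offset":[0,-30,1],"dr":[0,0,-37],"grip":100},{"offset":[-0.8,-35.4,1],"dr":[0,0,-37],"grip":100},{"offset":[-0.8,-35.4,1],"dr":[0,0,-37],"grip":100},{"offset":[-0.8,-35.4,1],"dr":[0,0,-37],"grip":100}])

```text
t: 2.7
ee_pos: [0.5523, -0.273, 0.3032]
orientation: [0.69, 0.152, 0.691, -0.151]
force: [0.2, -0.0, 0.3]
opening: 0.0919
```

```bash
python3 - <<'E'
from h import *
p,d,P=grab("wrist"); np.savez("w2",p=p,P=P); save("w2",p)
s=ctrl.get_state();print(s['t'],s['ee_pos'],s['joint_positions'].round(2),s['force'],s['orientation'])
cv2.imwrite("pics/w12.png",np.hstack([cv2.resize(cv2.imread(f"pics/w{i}.png"),(400,300)) for i in(1,2)]))
E
```

```text
2.75 [ 0.55273601 -0.27191494  0.30329233] [ 0.18  0.37  0.3   1.59 -0.12  1.2   0.08] [ 0.28045077 -0.34049041 -0.25650132] [ 0.69065607  0.15104723  0.69112458 -0.15008582]
```

View pics/w12.png

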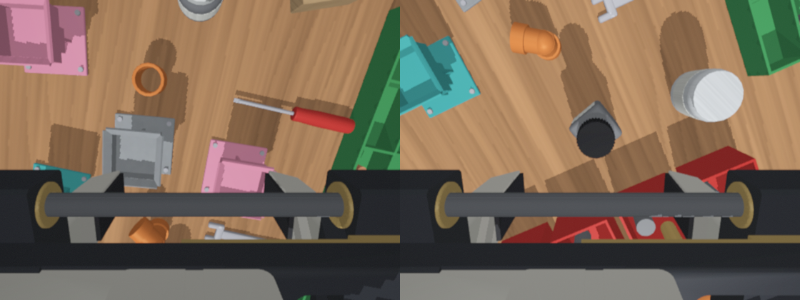

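w12 shows the holder pocket at about (138,150) in the left half. In the right half, the bottle with its cap is at about (596,140), with square shoulder corners visible. Next: fit both.

```bash
python3 - <<'E'
from h import *
s=ctrl.get_state();print(s['t'],s['ee_pos'],s['joint_velocities'].round(3))
F={n:np.load(n+".npz") for n in("scene","side","w1","w2")}
def sel(n,c,r,z0,z1,smax=40):
    P=F[n]["P"];p=F[n]["p"].astype(int)
    return P[(np.linalg.norm(P[...,:2]-c,axis=2)<r)&(P[...,2]>z0)&(P[...,2]<z1)&((p.max(2)-p.min(2))<smax)]
H=np.array([.4823,.022]);B=np.array([.5523,-.2752])
R=lambda q:cv2.minAreaRect((q[:,:2]*1000).astype(np.float32))
def edgefit(q,c,lo,hi,a0):
    # square outline fit: points with half-size; iterate: for the angle, minimise bounding box area w/ percentiles
    best=None
    for a in np.arange(a0-12,a0+12,.25):
        t=np.radians(a);M=np.array([[np.cos(t),np.sin(t)],[-np.sin(t),np.cos(t)]])
        x=(q[:,:2]-c)@M.T
        l=np.percentile(x,1,axis=0);h=np.percentile(x,99,axis=0);A=np.prod(h-l)
        if best is None or A<best[0]: best=(A,a,((l+h)/2)@M+c,h-l)
    return best
for n in("w1","scene","side"):
    q=sel(n,H,.075,.08,.1); print("lip",n,len(q),R(q),edgefit(q,H,0,0,6) if len(q)>50 else "")
for n in("w1","scene","side"):
    q=sel(n,H,.085,.0035,.012); print("foot",n,len(q),R(q) if len(q)>9 else "", edgefit(q,H,0,0,6) if len(q)>50 else "")
q=np.vstack([sel(n,B,.06,.01,.083) for n in("scene","side")]);print("body",len(q),edgefit(q,B,0,0,14))
for n in("scene","side"):
    # bottle body vertical faces: fit each face direction by pca of local normals
    P=F[n]["P"];dx=np.roll(P,-3,1)-np.roll(P,3,1);dy=np.roll(P,-3,0)-np.roll(P,3,0)
    N=np.cross(dx,dy);N/=np.linalg.norm(N,axis=2,keepdims=True)
    m=(np.linalg.norm(P[...,:2]-B,axis=2)<.05)&(P[...,2]>.02)&(P[...,2]<.07)
    az=np.degrees(np.arctan2(N[...,1],N[...,0]))[m]; k=np.abs(N[...,2][m])<.2
    w=az[k]; h,e=np.histogram(w%90,bins=18,range=(0,90)); print(n,"normals mod90",dict(zip(e[:-1],h)))
q=sel("w2",B,.06,.0,.2); 
for z0,z1 in((.138,.155),(.08,.1),(.03,.08)):
    x=sel("w2",B,.06,z0,z1); print("w2",z0,len(x),R(x) if len(x)>5 else "", np.median(x[:,2]) if len(x) else 0)
E
```

```text
2.75 [ 0.55273601 -0.27191494  0.30329233] [-0.016 -0.006 -0.01   0.001  0.003  0.001  0.002]
lip w1 2769 ((482.0570983886719, 23.509334564208984), (84.07986450195312, 83.97875213623047), 6.525851249694824) (np.float64(0.006806356216583098), np.float64(6.25), array([0.48204388, 0.02426058]), array([0.08301928, 0.08198524]))
lip scene 354 ((482.93804931640625, 22.046146392822266), (83.34687042236328, 83.31033325195312), 7.992863655090332) (np.float64(0.006606258295860474), np.float64(6.25), array([0.48320464, 0.02204498]), array([0.08154906, 0.08100962]))
lip side 561 ((482.0603942871094, 22.726713180541992), (85.14372253417969, 85.3567886352539), 5.629415035247803) (np.float64(0.006754238573948384), np.float64(6.0), array([0.4816757 , 0.02207555]), array([0.08280001, 0.08157292]))
foot w1 2520 ((482.376708984375, 23.915966033935547), (99.65116882324219, 99.8548583984375), 6.7224884033203125) (np.float64(0.009399197210338103), np.float64(6.5), array([0.48284757, 0.02535779]), array([0.09761081, 0.09629259]))
foot scene 581 ((482.0744323730469, 32.505157470703125), (101.06493377685547,
[... 1407 characters left out ...]
 np.int64(3), np.float64(45.0): np.int64(5), np.float64(50.0): np.int64(15), np.float64(55.0): np.int64(10), np.float64(60.0): np.int64(5), np.float64(65.0): np.int64(7), np.float64(70.0): np.int64(4), np.float64(75.0): np.int64(2), np.float64(80.0): np.int64(10), np.float64(85.0): np.int64(20)}
w2 0.138 2178 ((552.5001831054688, -272.5746765136719), (45.1102180480957, 44.98226547241211), 38.171348571777344) 0.14471575556953123
w2 0.08 1080 ((552.3699340820312, -273.4335632324219), (57.36359405517578, 57.167015075683594), 14.413480758666992) 0.08529909865293009
w2 0.03 255 ((563.3414916992188, -258.7981872558594), (38.62015914916992, 73.43482971191406), 53.61790084838867) 0.06314979243592755
```

>>> servo_tool(commands=[{"offset":[0,0,-5],"dr":[0,0,0],"grip":100},{"offset":[0,0,-10],"dr":[0,0,0],"grip":100},{"offset":[0,0,-10],"dr":[0,0,0],"grip":100},{"offset":[0,0,-10],"dr":[0,0,0],"grip":100}])

```text
t: 3.25
ee_pos: [0.5537, -0.2731, 0.2055]
orientation: [0.692, 0.151, 0.69, -0.151]
force: [0.8, -0.6, 1.0]
opening: 0.0918
```

```bash
python3 - <<'E'
from h import *
p,d,P=grab("wrist"); s=ctrl.get_state(); print(s['t'],s['ee_pos'],s['orientation'],s['joint_velocities'].round(3),s['force'])
m=(np.linalg.norm(P[...,:2]-[.5523,-.275],axis=2)<.04)&(P[...,2]>.138)&(P[...,2]<.155)
q=P[m]; print(len(q),cv2.minEnclosingCircle((q[:,:2]*1000).astype(np.float32)),cv2.minAreaRect((q[:,:2]*1000).astype(np.float32)))
save("w3",p)
E
```

```text
3.3 [ 0.55406504 -0.27371448  0.20625403] [ 0.69216556  0.15069045  0.68949339 -0.15099036] [ 0.005 -0.009  0.006 -0.006 -0.001 -0.007  0.002] [-0.0142296   0.348606   -0.47716021]
4579 ((552.4920043945312, -273.6915588378906), 23.714902877807617) ((552.3695068359375, -273.1387634277344), (45.97492599487305, 46.75615692138672), 80.40190887451172)
```

>>> servo_tool(commands=[{"offset":[-0.1,-0.1,-4],"dr":[0,0,0],"grip":100},{"offset":[-0.1,-0.1,-7.8],"dr":[0,0,0],"grip":100},{"offset":[-0.1,-0.1,-7.8],"dr":[0,0,0],"grip":100},{"offset":[-0.1,-0.1,-7.8],"dr":[0,0,0],"grip":20},{"offset":[-0.1,-0.1,-7.8],"dr":[0,0,0],"grip":20},{"offset":[-0.1,-0.1,-7.8],"dr":[0,0,0],"grip":20},{"offset":[-0.1,-0.1,-7.8],"dr":[0,0,0],"grip":20}], force=35)

```text
t: 4.18
ee_pos: [0.5516, -0.2749, 0.1264]
orientation: [0.691, 0.151, 0.69, -0.151]
force: [0.2, 0.0, 0.1]
opening: 0.0565
```

>>> servo_tool(commands=[{"offset":[0,0,0],"dr":[0,0,0],"grip":20},{"offset":[0,0,0],"dr":[0,0,0],"grip":20},{"offset":[0,0,0],"dr":[0,0,0],"grip":20},{"offset":[0,0,0],"dr":[0,0,0],"grip":20}], force=35)

```text
t: 4.68
ee_pos: [0.5518, -0.2751, 0.1261]
orientation: [0.691, 0.151, 0.69, -0.151]
force: [2.0, -0.2, 1.9]
opening: 0.0466
```

>>> servo_tool(commands=[{"offset":[0,0,1],"dr":[0,0,0],"grip":20},{"offset":[0,0,4],"dr":[0,0,0],"grip":20},{"offset":[0,0,8],"dr":[0,0,0],"grip":20},{"offset":[0,0,12],"dr":[0,0,0],"grip":20},{"offset":[0,0,14],"dr":[0,0,0],"grip":20},{"offset":[-0.5,2,14],"dr":[0,0,-1],"grip":20},{"offset":[-1.2,5,14],"dr":[0,0,-2],"grip":20},{"offset":[-2,9,14],"dr":[0,0,-3],"grip":20},{"offset":[-3,13,14],"dr":[0,0,-4],"grip":20},{"offset":[-4,17,14],"dr":[0,0,-5],"grip":20},{"offset":[-5,21,14],"dr":[0,0,-6],"grip":20},{"offset":[-6,25,14],"dr":[0,0,-7],"grip":20}])

```text
t: 6.18
ee_pos: [0.4892, -0.0236, 0.2651]
orientation: [0.679, 0.193, 0.681, -0.194]
force: [0.2, 0.5, -4.5]
opening: 0.0463
```

>>> servo_tool(commands=[{"offset":[-0.7,3,0],"dr":[0,0,-1],"grip":20},{"offset":[-1,4.7,0],"dr":[0,0,-1],"grip":20},{"offset":[-1,4.7,0],"dr":[0,0,-1],"grip":20},{"offset":[-1,4.7,0],"dr":[0,0,-1],"grip":20},{"offset":[-1,4.7,0],"dr":[0,0,-1],"grip":20}])

```text
t: 6.8
ee_pos: [0.4811, 0.0209, 0.2656]
orientation: [0.678, 0.2, 0.678, -0.2]
force: [-0.5, -0.7, -5.0]
opening: 0.0461
```

```bash
python3 - <<'E'
from h import *
s=ctrl.get_state(); print(s['t'],s['ee_pos'],s['orientation'],s['joint_positions'].round(2),s['force'],s['opening'])
ims=[]
H=np.array([.4823,.022])
for n in("scene","side"):
    p,d,P=grab(n); np.savez("c_"+n,p=p,P=P); save("c_"+n,p)
    for z0,z1 in((.145,.155),(.155,.17),(.17,.19),(.19,.21),(.21,.225)):
        q=P[(np.linalg.norm(P[...,:2]-H,axis=2)<.06)&(P[...,2]>z0)&(P[...,2]<z1)]
        if len(q)>10: print(n,z0,len(q),q.min(0).round(4),q.max(0).round(4))
    q=P[(np.linalg.norm(P[...,:2]-H,axis=2)<.06)&(P[...,2]>.12)&(P[...,2]<.215)];np.save("b_"+n,q)
    r=cv2.minAreaRect((q[:,:2]*1000).astype(np.float32)); print(n,r,np.sort(q[:,2])[:5])
q=np.vstack([np.load(f"b_{n}.npy") for n in("scene","side")]);print(cv2.minAreaRect((q[:,:2]*1000).astype(np.float32)))
a=cv2.imread("pics/c_scene.png")[100:290,180:380];b=cv2.imread("pics/c_side.png")[90:280,150:350]
cv2.imwrite("pics/c.png",np.hstack([cv2.resize(x,(400,380),interpolation=2) for x in(a,b)]))
E
```

```text
6.8 [0.48113476 0.02089363 0.26557026] [ 0.67815777  0.19955135  0.67844561 -0.19998213] [-0.25  0.14  0.17  1.95 -0.03  1.05 -0.65] [-0.47417068 -0.65687983 -4.96204107] 0.046055231927897365
scene 0.145 108 [ 0.4591 -0.0121  0.1451] [0.5134 0.0493 0.1548]
scene 0.155 169 [ 0.4598 -0.0117  0.1551] [0.5144 0.048  0.1699]
scene 0.17 238 [ 0.4611 -0.0119  0.1701] [0.5136 0.0491 0.1898]
scene 0.19 255 [ 0.4558 -0.0111  0.19  ] [0.5148 0.0489 0.2099]
scene 0.21 229 [ 0.456  -0.0123  0.2101] [0.5143 0.0487 0.225 ]
scene ((496.2198791503906, 6.976909637451172), (75.59487915039062, 42.062984466552734), 49.78187561035156) [0.14171582 0.14250864 0.14306223 0.14310303 0.14319802]
side 0.145 124 [ 0.4499 -0.0109  0.1451] [0.5116 0.0446 0.1549]
side 0.155 194 [ 0.4483 -0.0117  0.1552] [0.5126 0.0461 0.17  ]
side 0.17 283 [ 0.4488 -0.0114  0.1702] [0.5081 0.0464 0.19  ]
side 0.19 289 [ 0.4489 -0.012   0.1901] [0.5085 0.0451 0.21  ]
side 0.21 338 [ 0.449  -0.0111  0.2102] [0.5117 0.0476 0.225 ]
side ((469.25714111328125, 6.351726531982422), (41.92680358886719, 77.24989318847656), 51.68503952026367) [0.14073799 0.14164955 0.14193535 0.14215327 0.14233596]
((481.495849609375, 19.087692260742188), (62.89434051513672, 60.533817291259766), 5.293107032775879)
```

View pics/c.png

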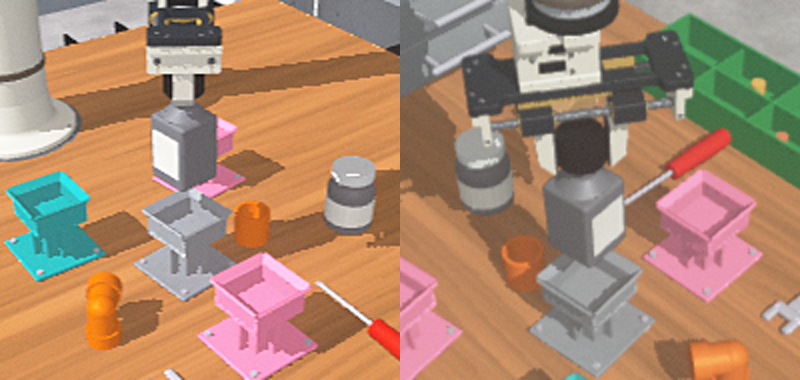

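The bottle hangs upright just above the grey pocket: left half at about (183,150), with the pocket at (185,220). It is about 2 mm short in y. I'll correct that and lower it.

>>> servo_tool(commands=[{"offset":[0.1,0.2,-1],"dr":[0,0,0],"grip":20},{"offset":[0.1,0.2,-3],"dr":[0,0,0],"grip":20},{"offset":[0.1,0.2,-4.5],"dr":[0,0,0],"grip":20},{"offset":[0.1,0.2,-5],"dr":[0,0,0],"grip":20},{"offset":[0.1,0.2,-5.5],"dr":[0,0,0],"grip":20},{"offset":[0.1,0.2,-5.8],"dr":[0,0,0],"grip":20},{"offset":[0.1,0.2,-6],"dr":[0,0,0],"grip":20},{"offset":[0.1,0.2,-6.2],"dr":[0,0,0],"grip":20},{"offset":[0.1,0.2,-6.4],"dr":[0,0,0],"grip":20}])

```text
t: 8.02
ee_pos: [0.4824, 0.0243, 0.2018]
orientation: [0.679, 0.199, 0.678, -0.199]
force: [-0.0, -0.9, -4.4]
opening: 0.0463
```

>>> servo_tool(commands=[{"offset":[0,0,-0.4],"dr":[0,0,0],"grip":20},{"offset":[0,0,-0.8],"dr":[0,0,0],"grip":20},{"offset":[0,0,-1.2],"dr":[0,0,0],"grip":20},{"offset":[0,0,-1.5],"dr":[0,0,0],"grip":20},{"offset":[0,0,-1.6],"dr":[0,0,0],"grip":20},{"offset":[0,0,-1.6],"dr":[0,0,0],"grip":20},{"offset":[0,0,-1.6],"dr":[0,0,0],"grip":20}])

```text
t: 8.9
ee_pos: [0.4824, 0.0242, 0.1859]
orientation: [0.679, 0.199, 0.678, -0.199]
force: [-0.3, -0.0, -2.1]
opening: 0.0464
```

```bash
python3 - <<'E'
from h import *
s=ctrl.get_state(); print(s['t'],s['ee_pos'],s['joint_positions'].round(2),s['force'],s['wrist_torque'],s['opening'])
H=np.array([.4823,.022])
qs=[]
for n in("scene","side"):
    p,d,P=grab(n); save("d_"+n,p)
    near=np.linalg.norm(P[...,:2]-H,axis=2)<.06
    q=P[near&(P[...,2]>.1)&(P[...,2]<.14)];qs.append(q)
    g=P[near&(P[...,2]>.1)&(P[...,2]<.15)]; 
    print(n,q.min(0),q.max(0))
q=np.vstack(qs);print(cv2.minAreaRect((q[:,:2]*1000).astype(np.float32)))
a=cv2.imread("pics/d_scene.png")[130:270,200:350];b=cv2.imread("pics/d_side.png")[140:280,170:320]
cv2.imwrite("pics/d.png",np.hstack([cv2.resize(x,(400,373),interpolation=2) for x in(a,b)]))
E
```

```text
8.9 [0.48241948 0.02420296 0.18594372] [-0.25  0.25  0.16  2.03 -0.05  0.87 -0.63] [-0.31026299 -0.03123758 -2.05702841] [-0.18186121  0.13520381  0.00944549] 0.04640026717852224
scene [ 0.46105789 -0.00911937  0.10000036] [0.51578143 0.05288032 0.13999583]
side [ 0.44878514 -0.00922775  0.10010682] [0.51215561 0.04763862 0.13995813]
((482.6420593261719, 21.185344696044922), (63.731746673583984, 58.781707763671875), 5.616913318634033)
```

View pics/d.png

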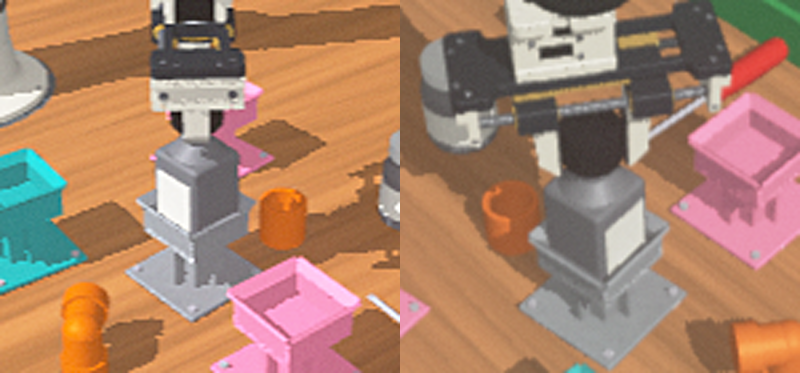

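The bottle is seated squarely in the pocket (left half about (190,200)), and part of its weight is now carried. Next: press.

>>> servo_tool(commands=[{"offset":[0,0,-0.2],"dr":[0,0,0],"grip":20},{"offset":[0,0,-0.4],"dr":[0,0,0],"grip":20},{"offset":[0,0,-0.6],"dr":[0,0,0],"grip":20},{"offset":[0,0,-0.6],"dr":[0,0,0],"grip":20},{"offset":[0,0,-0.6],"dr":[0,0,0],"grip":20}], force=45)

```text
t: 9.62
ee_pos: [0.483, 0.0239, 0.1809]
orientation: [0.679, 0.199, 0.678, -0.199]
force: [-3.0, -2.3, 8.2]
opening: 0.046
```

>>> servo_tool(commands=[{"offset":[0,0,-0.2],"dr":[0,0,0],"grip":20},{"offset":[0,0,-0.2],"dr":[0,0,0],"grip":20},{"offset":[0,0,-0.2],"dr":[0,0,0],"grip":20}])

```text
t: 10.0
ee_pos: [0.4832, 0.0239, 0.1793]
orientation: [0.679, 0.199, 0.678, -0.199]
force: [-3.4, -1.9, 10.4]
opening: 0.0461
```

>>> servo_tool(commands=[{"offset":[0,0,0],"dr":[0,0,6],"grip":20},{"offset":[0,0,0],"dr":[0,0,12],"grip":20},{"offset":[0,0,0],"dr":[0,0,18],"grip":20},{"offset":[0,0,0],"dr":[0,0,24],"grip":20},{"offset":[0,0,0],"dr":[0,0,30],"grip":20},{"offset":[0,0,0],"dr":[0,0,36],"grip":20},{"offset":[0,0,0],"dr":[0,0,42],"grip":20},{"offset":[0,0,0],"dr":[0,0,48],"grip":20},{"offset":[0,0,0],"dr":[0,0,54],"grip":20},{"offset":[0,0,0],"dr":[0,0,60],"grip":20},{"offset":[0,0,0],"dr":[0,0,66],"grip":20},{"offset":[0,0,0],"dr":[0,0,66],"grip":20}])

```text
t: 11.5
ee_pos: [0.4845, 0.0247, 0.1797]
orientation: [0.679, -0.203, 0.676, 0.203]
force: [0.2, 0.2, 9.5]
opening: 0.0462
```

```bash
python3 - <<'E'
from h import *
s=ctrl.get_state(); print(s['t'],s['ee_pos'],s['orientation'],s['joint_positions'].round(2),s['force'],s['wrist_torque'],s['opening'])
E
```

```text
11.5 [0.48449675 0.02468904 0.17969508] [ 0.67911497 -0.20317388  0.67557368  0.20278912] [-0.08  0.26 -0.03  2.03  0.01  0.85  0.47] [0.22811812 0.22523781 9.45296271] [0.03190275 0.11062513 0.08689404] 0.04619493397935383
```

Full 66° turned with low torque. Lift gently and check for pull.

>>> servo_tool(commands=[{"offset":[0,0,0.2],"dr":[0,0,0],"grip":20},{"offset":[0,0,0.5],"dr":[0,0,0],"grip":20},{"offset":[0,0,0.8],"dr":[0,0,0],"grip":20},{"offset":[0,0,0.9],"dr":[0,0,0],"grip":20},{"offset":[0,0,0.9],"dr":[0,0,0],"grip":20}])

```text
t: 12.12
ee_pos: [0.4827, 0.0242, 0.1869]
orientation: [0.678, -0.203, 0.677, 0.202]
force: [2.3, -0.5, 1.8]
opening: 0.0465
```

>>> servo_tool(commands=[{"offset":[0,0,0.2],"dr":[0,0,0],"grip":20},{"offset":[0,0,0.3],"dr":[0,0,0],"grip":20},{"offset":[0,0,0.4],"dr":[0,0,0],"grip":20},{"offset":[0,0,0.4],"dr":[0,0,0],"grip":20}])

```text
t: 12.62
ee_pos: [0.4822, 0.0242, 0.1907]
orientation: [0.677, -0.203, 0.678, 0.203]
force: [0.6, -0.8, -0.9]
opening: 0.0462
```

```bash
python3 - <<'E'
from h import *
s=ctrl.get_state(); print(s['t'],s['ee_pos'],s['force'],s['wrist_torque'])
E
```

```text
12.625 [0.48216304 0.02419683 0.19067332] [ 0.64079403 -0.8459796  -0.87978109] [-0.10318714 -0.10885729 -0.01519246]
```

Only the cap's weight is felt, so it is free. Lift it straight off.

>>> servo_tool(commands=[{"offset":[0,0,0.6],"dr":[0,0,0],"grip":20},{"offset":[0,0,1.2],"dr":[0,0,0],"grip":20},{"offset":[0,0,1.8],"dr":[0,0,0],"grip":20},{"offset":[0,0,2.6],"dr":[0,0,0],"grip":20},{"offset":[0,0,4],"dr":[0,0,0],"grip":20},{"offset":[0,0,6],"dr":[0,0,0],"grip":20},{"offset":[0,0,8],"dr":[0,0,0],"grip":20},{"offset":[0,0,9.3],"dr":[0,0,0],"grip":20},{"offset":[0,0,9.3],"dr":[0,0,0],"grip":20},{"offset":[0,0,9.3],"dr":[0,0,0],"grip":20},{"offset":[0,0,9.3],"dr":[0,0,0],"grip":20},{"offset":[0,0,9.3],"dr":[0,0,0],"grip":20}])

```text
t: 14.12
ee_pos: [0.4819, 0.0242, 0.2831]
orientation: [0.677, -0.202, 0.678, 0.203]
force: [-0.5, -0.0, -1.1]
opening: 0.0465
```

```bash
python3 - <<'E'
from h import *
s=ctrl.get_state(); print(s['t'],s['ee_pos'],s['force'],s['joint_velocities'].round(3))
H=np.array([.4823,.022])
for n in("scene","side"):
    p,d,P=grab(n); save("e_"+n,p)
    near=np.linalg.norm(P[...,:2]-H,axis=2)<.014
    z=P[...,2][near]; print(n,"neck top z",np.max(z[z<.21]) if (z<.21).any() else 0)
    m=(p.max(2)<60)&(np.linalg.norm(P[...,:2]-H,axis=2)<.035)&(P[...,2]>.21)&(P[...,2]<.32); q=P[m]; print("cap",q.min(0),q.max(0))
a=cv2.imread("pics/e_scene.png")[90:270,190:360];b=cv2.imread("pics/e_side.png")[100:280,160:330]
cv2.imwrite("pics/e.png",np.hstack([cv2.resize(x,(400,424),interpolation=2) for x in(a,b)]))
E
```

```text
14.125 [0.48189401 0.02419857 0.28312586] [-0.52498613 -0.01465456 -1.10127967] [ 0.001 -0.003  0.001 -0.004  0.     0.002 -0.   ]
scene neck top z 0.19397377431991103
cap [ 4.56635950e-01 -3.29475211e-04  2.70357022e-01] [0.5068684  0.04532985 0.31221685]
side neck top z 0.1951925412247908Traceback (most recent call last):
  File "<stdin>", line 8, in <module>
    return umr_minimum(a, axis, None, out, keepdims, initial, where)
ValueError: zero-size array to reduction operation minimum which has no identity
```

```bash
python3 - <<'E'
from h import *
H=np.array([.4823,.022])
p,d,P=grab("side"); save("e_side",p)
q=P[(np.linalg.norm(P[...,:2]-H,axis=2)<.012)&(P[...,2]<.2)&(P[...,2]>.18)]; print(len(q),np.percentile(q[:,2],[50,80,95]),np.median(q,0))
a=cv2.imread("pics/e_scene.png")[90:270,190:360];b=cv2.imread("pics/e_side.png")[100:280,160:330]
cv2.imwrite("pics/e.png",np.hstack([cv2.resize(x,(400,424),interpolation=2) for x in(a,b)]))
E
```

```text
119 [0.190863   0.19264187 0.19351769] [0.48104001 0.01975847 0.190863  ]
```

View pics/e.png

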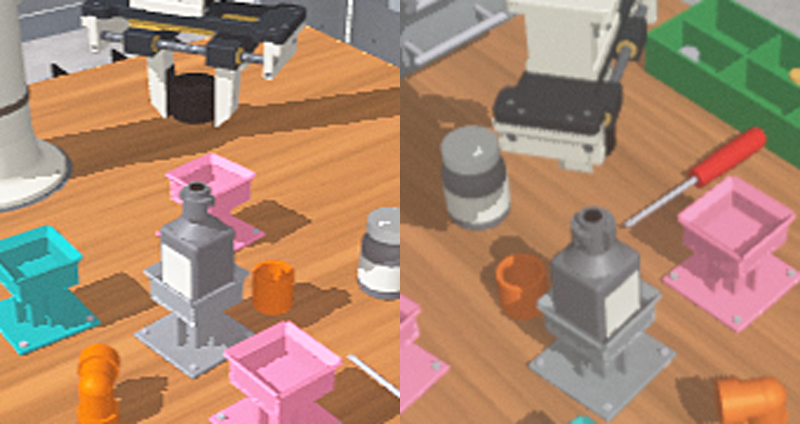

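The bottle stands open and seated, with its mouth at (198,188) in the left half and measured at z ≈ 0.191, as expected. The cap is held upright about 8 cm above it. Handing in.

```bash
python3 -c "
from rig import ctrl
s=ctrl.get_state();print(s['t'],s['opening'],s['force'])
print(ctrl.hand_in())"
```

```text
14.275 0.04602066349399058 [ 0.07744728  1.19601663 -0.36514905]
the job is handed in; nothing more can be done
None
```

The bottle is seated in the grey holder and its cap is off, held still in the gripper above it. I handed the job in at about 14.3 s of the 48 s allowed; no verdict is reported.

**What I did:** I picked the bottle up by its locked cap, turned it 8° to line up with the holder, and lowered it into the pocket. I then pressed the cap about 6.5 mm (10 N), twisted it 66° anticlockwise and lifted it straight off. The first move call was refused for a missing "grip" entry, and nothing moved then.

**Last checks:**
- **Bottle:** it is upright in the pocket. The measured mouth height is about 0.191 m, which matches a fully seated bottle.
- **Cap:** it is held at an opening of 46 mm, still, with its rim at about 0.27 m, roughly 8 cm above the mouth. The scene camera's depth gives this height; the side camera could not see the cap.
- **Force:** the lift showed only about 1 N of weight, so the bottle did not come up with the cap.
- **Sideways position:** the tool read y = 24 mm, while the cameras put the holder at 22 mm and the mouth at about 20 mm. I put this down to calibration and reading noise, and it is well inside the 35 mm limit for the cap.
- **Bystanders:** the parts visible in the last close-up looked undisturbed. I did not measure them, and the can, wrench and carton were not in that view.

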